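Probe the terminals in a kiln control box

ROBOT

A 7-joint arm with a two-finger parallel gripper is mounted at the origin on the work surface. World frame = base frame: x ahead of the robot, y to its left, z up, the work surface at z = 0. Lengths are in mm, angles in rad, forces in N, time in s.
With the tool pointing down it reaches from about 400 to 875 mm from the base axis. Payload 4.4 kg.
Tool frame: the origin (TCP) lies on the centre line of the jaws, within the pads' length; the fingertips stand 19 mm ahead of it and the grasp point (between the pads) is the TCP; z points along the fingers, y is the line along which they close (so a half turn about z gives the same grasp; the last joint's range is limited). The gripper opens to 85 mm and grips with 20 to 120 N. Pads are 22 mm wide; open, the fingers measure 114 mm over their backs; the gripper's body (76 mm by 85 mm) begins 54 mm behind the grasp point. The pads swing forward as they close: fully open they stand 13 mm farther back than shut.
Start: joints at [1.206, 0.628, 0.038, 1.517, -0.027, 0.996, -0.02], TCP at [191.37, -621.205, 250.313] pointing down, gripper open.
Joint ranges: [-3.06, 3.06], [-0.37, 2.12], [-1.25, 1.32], [0.18, 2.47], [-1.1, 4.24], [0.23, 1.98], [-2.94, 2.94]. Speed limits (rad/s): [2.57, 2.57, 3.14, 3.14, 3.14, 3.14, 3.14].

INTERFACE

Orientations are given as [roll, pitch, yaw] about the fixed x, y, z axes, in that order (R = Rz(yaw) Ry(pitch) Rx(roll)).
In Python, from cell import ctrl, viewer, silhouettes gives the robot as it stands.
- The arm moves only by the shell command python3 -m creep 'ROWS'. ROWS is JSON, a list of rows, each an object with "jaw": the gripper command: -1 is shut, 1 is fully open, values between are in proportion; "xyz": the shift along the tool's x, y, z in mm, a list of three; "angular": the turn, a rotation vector about the tool's x, y, z in rad, a list of three. In form: [{"jaw": jaw, "xyz": [tx, ty, tz], "angular": [rx, ry, rz]}, ...]. A call has 1 to 12 rows; each row is the pose to reach, as a shift and turn from the pose commanded when the call began, along the tool's axes at that moment; what a row does not reach only later rows make up. A row lasts 1/8 s, in which the tool goes at most 62.5 mm and 10.7 degrees, less where a joint would pass 70% of its speed; a pose out of reach is approached as far as the arm can. A call with a gripper value outside its range is refused whole. The fingers move at their own pace and stop on an object; the grip force is fixed at half the most. Time passes only in rows, so rows that repeat a pose let the fingers close. It gives the time, the measured TCP pose, the force, the opening and the grip force at its end, in the units of the state.
- ctrl.read_state(): the state, without advancing time (a new reading comes with each control period).
- viewer.get_image(name): name is "scene" or "top" or "wrist"; returns (picture, depth): 420x560x3 uint8, red, green, blue; 420x560 float32, mm along the optical axis (not along the pixel's ray), 0 where there is no reading.
- viewer.camera_model(name): a dict with "fx", "fy", "cx", "cy" (pixels), "dist" ([k1, k2, p1, p2, k3] as OpenCV has them; the pictures are not rectified), "T" (4x4, takes a point from camera to world coordinates). Camera axes: x right, y down, z forward; pixel columns grow to the right and rows downward; lengths in mm; the calibration is good to about 2 mm. A picture is of the moment at which its call begins: read the wrist's pose just before it. camera_model takes no time and is no camera call; for the wrist camera it gives the pose at the moment of the call.
- ctrl.finish_job(): hands the job in; it is judged then, once.
Trained networks look in the newest picture that a camera, given by its name, has taken for a name from the list of things; names that differ only in an ending like _2 or _b are one class to them, and where a whole thing is asked for, a point or a joint stands for the part that bears it (a point fixed in the world has none). Each returns a list of dicts, best first, with "score" (0 to 1); they miss things now and then, are a little off and sometimes report something else, mostly with a low value. They report only what shows in the picture. A call takes as long as a camera call. They do not tell look-alikes from the thing itself.
- silhouettes(camera, target): "pixels" (420x560 bool, what is visible of it) and "xy" ([column, row] in pixels, amid what is visible of it).
The state is a dict: "clock": time; "qpos": joint angles; "qd": joint speeds; "tau": joint torques, N m; "eef_pos": TCP position; "tool_rot": TCP orientation; "force": force on the tool from outside, world axes, zero at the start; "torque": the same for the moment, N m; "width": finger opening in mm; "gripper_force": force on a finger pad.
Only numpy, scipy, OpenCV 4.12 (cv2) and the standard library are available. Lean on these libraries where they do the work, as an engineer would, in place of code of your own. Each camera call takes 0.05 s, during which the arm holds its last target. There are 200 camera calls.

TASK

Swing open the unbolted upper half of the kiln control box's split door until it stands about upright and leave it open, with the lower half still bolted. Then take the test probe by its handle and touch its tip gently to the middle of the round terminal, then the square one, then the narrow bar, keeping contact about half a second on each. Finally hang the probe back upright by its collar in the forked rest, and leave the other things on the bench alone.

Things in the scene. Friction and masses are not known exactly. Their poses are not given: they have to be found in the camera images.
- box: Grey steel control box lying on its back, fixed to the bench: 170 mm (its x) by 340 mm (its y) by 80 mm high, 8 mm walls, open upward under two door halves side by side along y. Origin on the bench under the middle of the upper compartment, which spans y -85 to +85 mm; the bolted lower half spans y -85 to -255 mm. Its x axis points away from the robot (turned up to 0.25 rad).
- upper (a joint): Hinge of the upper door half (a 170 x 166 x 10 mm steel leaf, 0.35 kg, its top 90 mm above the bench when shut): 0 shut (lying flat), 1.57 standing upright, stop at 1.92 rad; it starts shut or slightly ajar (up to 0.12). Hinged along the box's far (+x) edge, its near edge lifts up and away from the robot. The hinge is stiff: the leaf stays where it is left, and lifting by the bar takes about 5 N.
- upper_hinge (a point): Point on the upper leaf's hinge axis, at the middle of its width, 85 mm above the bench; the axis runs along the box's y.
- upper_handle (a point): Middle of the upper leaf's handle: a round steel bar 12 mm thick and 90 mm long parallel to the hinge, 150 mm from the hinge axis and 45 mm off it (40 mm over the leaf's outer face); 130 mm above the bench when shut. The bar can turn between gripping fingers.
- bolt (a joint): Sliding bolt on the lower door half: 0 home in its keeper (bolted), 0.025 m drawn (towards box +x). Leave it home.
- bolt_knob (a point): Top of the bolt's small upright knob, on the middle of the lower half.
- term_round: Terminal with a round brass head 36 mm across, on a white ceramic foot 40 x 40 mm. All three terminals stand on the box's inner floor in a row along the box's y, about 50 mm apart, in any order, under the upper leaf. They are fixed; heads are 12 mm thick. Origin: centre of the foot's underside, 8 mm above the bench; axes as the box's.
- term_round_top (a point): Centre of the round head's top face, marked with a small dark dot, 50 mm above the bench.
- term_square: As the round terminal, but with a square brass head 33 x 33 mm.
- term_square_top (a point): Centre of the square head's top face (dark dot), 50 mm above the bench.
- term_bar: As the round terminal, but with a narrow brass bar head, 48 mm along the box's x by 14 mm.
- term_bar_top (a point): Centre of the bar head's top face (dark dot), 50 mm above the bench.
- probe: Loose test probe, about 0.14 kg, hanging upright: black handle 24 x 24 mm square and 70 mm long (6 to 76 mm above the origin), over a round collar 50 mm across and 6 mm thick, over a steel shank 16 mm thick and 62 mm long, ending in a thin sprung tip with a 10 mm ball. Origin: centre of the collar's underside; z up along the handle, x and y square to the handle's faces.
- probe_grip (a point): Middle of the probe's handle, 41 mm above the collar's underside.
- probe_tip (a point): Lowest point of the tip, 95 mm below the collar's underside when the spring is out.
- tip (a joint): How far the sprung tip is pushed in: 0 out, 0.015 m fully in. It needs 0.7 N to start and 6 N fully in; beyond that it is rigid.
- rest: Wooden rest fixed to the bench: base 130 x 100 mm, a post at its +x end, and two level prongs 85 mm long, 24 mm wide, pointing to its -x with a 28 mm slot between them, open to -x; the prongs' top is 125 mm above the bench and nothing rises above it. The probe's collar lies on both prongs, shank down through the slot. Origin on the bench under the seat; its x points away from the robot.
- rest_seat (a point): Middle of the slot at the height of the prongs' top, 125 mm above the bench: where the probe's collar belongs (the probe starts within 8 mm of it, along the slot).
- mug: Bystander: terracotta mug, 80 mm wide, 90 mm tall.
- jar: Bystander: glass jar with a white lid, 70 mm wide, 100 mm tall.
- rib: Bystander: wooden potter's rib, 120 x 50 x 12 mm, lying flat.
Mind the look-alikes: they are no part of the job. Of the things that look like the rest, the middle-sized one is meant. Of the things that look like the probe, the larger one is meant.

How it is judged (in metres and radians):
On the way, in this order (a step that is already met when the one before it is completed fails the run):
1. the upper half of the door stands open (over 1.35 rad) (value of joint upper above 1.35 rad), for 0.2 s.
2. the probe's tip touches the round terminal within 12 mm of its middle, for 0.3 s, upper half open (contact force between probe and term_round above 0.4 N and horizontal distance between probe_tip and term_round_top below 0.012 m and distance between probe_tip and term_round_top below 0.016 m and value of joint upper above 1.35 rad), for 0.3 s.
3. then the square terminal in the same way (contact force between probe and term_square above 0.4 N and horizontal distance between probe_tip and term_square_top below 0.012 m and distance between probe_tip and term_square_top below 0.016 m and value of joint upper above 1.35 rad), for 0.3 s.
4. then the bar terminal in the same way (contact force between probe and term_bar above 0.4 N and horizontal distance between probe_tip and term_bar_top below 0.012 m and distance between probe_tip and term_bar_top below 0.016 m and value of joint upper above 1.35 rad), for 0.3 s.
At the end, for the whole second after the job is handed in: The upper half stands open (over 1.35 rad), the bolt is home (under 6 mm), the probe hangs at rest and upright (within 0.12 rad) with its collar on the prongs (origin within 30 mm of the seat sideways, 5 mm in height), and mug, jar and rib are within 30 mm of where they were (value of joint upper above 1.35 rad and value of joint bolt below 0.006 m and horizontal distance between probe and rest_seat below 0.03 m and z of probe in the frame of rest_seat between -0.005 and 0.005 m and angle between probe's own z axis and vertical below 0.12 rad and linear speed of probe below 0.02 m/s and distance of each of mug, jar, rib from where it was at the start of the episode below 0.03 m); the robot touches nothing.
It fails at once if a terminal is pressed with the probe harder than 15 N (contact force between probe and term_round above 15 N or contact force between probe and term_square above 15 N or contact force between probe and term_bar above 15 N).
It fails at once if the lower half's bolt is drawn more than 10 mm (value of joint bolt above 0.01 m).
It fails at once if the mug, jar or rib is shoved more than 50 mm (distance of any of mug, jar, rib from where it was at the start of the episode above 0.05 m).
It also fails if it takes over 72 s, if anything falls off the work surface, if the arm or the gripper's body presses on something with over 40 N, if the wrist force passes 120 N, or if a joint passes its speed limit or range.

## Working session

There is one attempt and no reset: what is moved stays moved. The work goes in short steps, Python scripts to look and compute and a shell command to move; the robot and the scene stay as the last step left them, time stands still between calls to the robot, and variables do not carry over. Pictures are saved under pics/ and viewed, at most 10 in all, crops included, and the job is handed in when it is done.

```bash
ls; mkdir -p pics
cat > h.py <<'E'
import numpy as np, cv2
from cell import ctrl, viewer, silhouettes
def w(cam, depth, mask, M=None):
    M=M or viewer.camera_model(cam)
    v,u=np.nonzero(mask&(depth>0)); z=depth[v,u]
    K=np.array([[M['fx'],0,M['cx']],[0,M['fy'],M['cy']],[0,0,1.]])
    n=cv2.undistortPoints(np.c_[u,v].astype(float).reshape(-1,1,2),K,np.array(M['dist'])).reshape(-1,2)
    P=np.c_[n*z[:,None],z,np.ones(len(z))]
    return (P@np.array(M['T']).T)[:,:3]
def save(name,im): cv2.imwrite('pics/'+name,im[:,:,::-1])
E
python3 - <<'E'
from h import *
for c in ['top','scene']:
    im,d=viewer.get_image(c); save(c+'1.png',im)
    np.savez(c+'1.npz',im=im,d=d)
    for t in ['box','upper_handle','bolt_knob','probe','rest','mug','jar','rib','term_round']:
        for s in silhouettes(c,t)[:4]:
            P=w(c,d,s['pixels'])
            if len(P)==0: continue
            print(c,t,round(s['score'],2),np.round(s['xy']),len(P),'med',np.median(P,0).round(),'lo',np.percentile(P,2,axis=0).round(),'hi',np.percentile(P,98,axis=0).round())
print(ctrl.read_state())
E
```

```text
pics
top box 0.75 [319. 210.] 5837 med [520. -70.  93.] lo [ 437. -233.   24.] hi [614.  91. 146.]
top upper_handle 0.85 [297. 209.] 2600 med [520.  15. 100.] lo [441. -65.  88.] hi [603.  95. 152.]
top upper_handle 0.21 [418. 253.] 728 med [ 414. -404.   34.] lo [ 351. -432.   -1.] hi [ 453. -356.   92.]
top probe 0.6 [200. 212.] 178 med [473. 310. 158.] lo [459. 297. 126.] hi [497. 335. 205.]
top probe 0.55 [232. 234.] 90 med [416. 196.  97.] lo [406. 183.  75.] hi [431. 215. 134.]
top rest 0.63 [144. 201.] 2459 med [515. 502.  29.] lo [437. 455.   6.] hi [586. 581. 168.]
top rest 0.61 [202. 266.] 726 med [321. 293.  16.] lo [273. 254.   3.] hi [368. 326. 100.]
top rest 0.57 [203. 215.] 1145 med [481. 302.  18.] lo [427. 269.  -2.] hi [554. 358. 129.]
top mug 0.85 [417. 249.] 737 med [ 415. -403.   30.] lo [ 353. -432.   -2.] hi [ 458. -356.   92.]
top jar 0.77 [227. 169.] 446 med [639. 257.  96.] lo [616. 230.  13.] hi [677. 289. 105.]
top rib 0.94 [419. 209.] 512 med [ 564. -412.   11.] lo [ 506. -445.    2.] hi [ 620. -385.   19.]
scene box 0.6 [245. 235.] 9570 med [570. -27.  8
[... 1422 characters left out ...]
 'qpos': array([ 1.20620926,  0.62836179,  0.03846579,  1.51736525, -0.02704039,
        0.99628729, -0.0199947 ]), 'qd': array([ 1.31178473e-03, -9.84920908e-05,  4.12913942e-05,  5.45368202e-04,
        3.40551927e-04, -3.82527864e-04, -1.69849844e-04]), 'tau': array([ 1.74123752e-04, -5.63284385e+01,  1.22552186e+00, -1.93787616e+01,
        1.09222415e-02,  1.41354281e-03,  1.52201306e-05]), 'eef_pos': array([ 191.40223211, -621.22127975,  250.34871186]), 'tool_rot': array([ 3.14149891e+00, -9.44697534e-05,  2.98773877e-01]), 'force': array([-0.60128693, -0.65740372,  0.21399795]), 'torque': array([ 0.01186521, -0.00702155, -0.03964547]), 'gripper_force': 0.0, 'width': 85.46250447240016}
```

Run:
```python
from h import *
for c in ['top','scene']:
    D=np.load(c+'1.npz'); d=D['d']; P=w(c,d,d>0)
    B=P[(abs(P[:,0]-525)<100)&(abs(P[:,1]-15)<95)]
    H=B[(B[:,2]>118)&(B[:,2]<160)]
    print(c,'handle n',len(H),H.mean(0).round(1),np.percentile(H,[2,98],axis=0).round())
    r=cv2.minAreaRect(H[:,:2].astype(np.float32)); print(r)
    L=B[(B[:,2]>80)&(B[:,2]<115)]
    A=np.c_[L[:,:2],np.ones(len(L))]; co=np.linalg.lstsq(A,L[:,2],rcond=None)[0]; print('leaf plane',co.round(3), cv2.minAreaRect(L[:,:2].astype(np.float32)))
    BX=P[(abs(P[:,0]-525)<130)&(P[:,1]<130)&(P[:,1]>-260)&(P[:,2]>75)&(P[:,2]<112)]
    print('box rect',cv2.minAreaRect(BX[:,:2].astype(np.float32)))
    for n,(x,y) in dict(big=(490,318),small=(420,200)).items():
        G=P[(np.hypot(P[:,0]-x,P[:,1]-y)<45)]
        T=G[G[:,2]>(185 if n=='big' else 122)]; print(n,len(T),T.mean(0).round(1) if len(T) else 0, G[:,2].max().round(), cv2.minAreaRect(T[:,:2].astype(np.float32)) if len(T)>3 else 0)
    R=P[(abs(P[:,0]-490)<90)&(abs(P[:,1]-318)<70)&(abs(P[:,2]-125)<4)]
    print('prongs',len(R),cv2.minAreaRect(R[:,:2].astype(np.float32)))
```

```text
top handle n 150 [461.4  10.8 148.1] [[453. -37. 119.]
 [470.  60. 158.]]
((453.2412414550781, 10.048820495605469), (29.322370529174805, 99.77025604248047), 3.5612850189208984)
leaf plane [-9.80000e-02  7.00000e-03  1.49906e+02] ((526.8955688476562, 8.1781005859375), (180.53175354003906, 182.1697540283203), 3.214022636413574)
box rect ((528.9654541015625, -71.35798645019531), (189.80014038085938, 341.7015686035156), 3.280870199203491)
big 78 [478.6 315.8 198.2] 208.0 ((479.3014831542969, 316.5159606933594), (24.01784896850586, 23.300500869750977), 5.849959850311279)
small 37 [418.8 199.8 130.5] 135.0 ((419.1925354003906, 199.9957733154297), (17.334993362426758, 17.853239059448242), 57.13184356689453)
prongs 396 ((493.3501281738281, 319.3921203613281), (101.9035415649414, 74.36092376708984), 4.7466583251953125)
scene handle n 247 [469.9  15.1 143.9] [[461. -36. 120.]
 [477.  62. 154.]]
((468.7951965332031, 12.401840209960938), (13.733190536499023, 101.55089569091797), 4.316245079040527)
leaf plane [-1.23000e-01 -1.20000e-02  1.63569e+02] ((530.7069091796875, 8.748847961425781), (181.19345092773438, 186.6754913330078), 3.4279112815856934)
box rect ((531.467529296875, -68.10743713378906), (194.65625, 340.4671325683594), 3.1828272342681885)
big 136 [488.5 319.7 196.4] 202.0 ((485.0403747558594, 319.2333984375), (24.14285659790039, 23.610565185546875), 88.3360366821289)
small 59 [423.3 201.4 128.2] 133.0 ((422.6322937011719, 201.310546875), (18.85126495361328, 17.85450553894043), 63.738365173339844)
prongs 761 ((496.2947692871094, 319.7818603515625), (107.47198486328125, 76.04400634765625), 5.676584243774414)
```

View pics/top1.png

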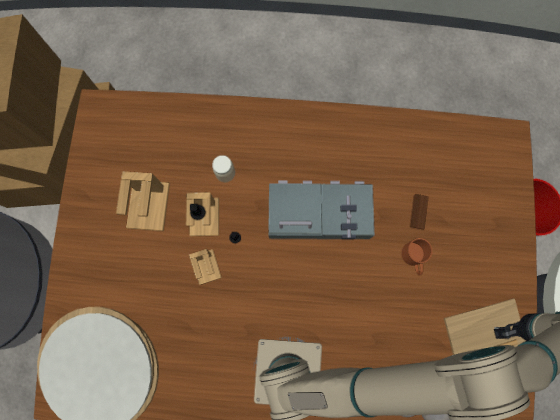

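View pics/scene1.png

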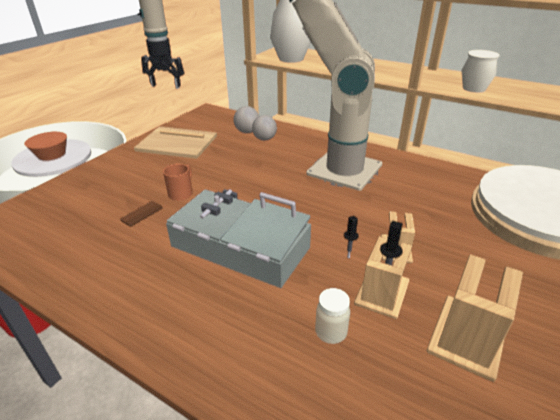

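The top view shows the box at about (320,210) with the shut leaf on its left half and its handle at (297,224). The middle-sized rest holds the larger probe at (200,212), and the smaller look-alikes stand at (235,237) and (204,266). The scene view agrees, with the big probe at (390,245).

```bash
cat >> h.py <<'E'
from scipy.spatial.transform import Rotation as Ro
def go(x,y,z,yaw=None,s=None):
    s=s or ctrl.read_state(); R=Ro.from_euler('xyz',s['tool_rot'])
    T=Ro.from_euler('xyz',[np.pi,0,s['tool_rot'][2] if yaw is None else yaw])
    print('xyz',R.inv().apply(np.array([x,y,z])-s['eef_pos']).round(1),'ang',(R.inv()*T).as_rotvec().round(3))
E
R='{"jaw":1,"xyz":[449,-525,10],"angular":[0,0,-1.33]}'
python3 -m creep '[{"jaw":1,"xyz":[449,-525,10],"angular":[0,0,-1.33]},{"jaw":1,"xyz":[449,-525,10],"angular":[0,0,-1.33]},{"jaw":1,"xyz":[449,-525,10],"angular":[0,0,-1.33]},{"jaw":1,"xyz":[449,-525,10],"angular":[0,0,-1.33]},{"jaw":1,"xyz":[449,-525,10],"angular":[0,0,-1.33]},{"jaw":1,"xyz":[449,-525,10],"angular":[0,0,-1.33]},{"jaw":1,"xyz":[449,-525,10],"angular":[0,0,-1.33]},{"jaw":1,"xyz":[449,-525,10],"angular":[0,0,-1.33]},{"jaw":1,"xyz":[449,-525,10],"angular":[0,0,-1.33]},{"jaw":1,"xyz":[449,-525,10],"angular":[0,0,-1.33]},{"jaw":1,"xyz":[449,-525,10],"angular":[0,0,-1.33]},{"jaw":1,"xyz":[449,-525,10],"angular":[0,0,-1.33]}]'
```

```text
clock: 2.5
eef_pos: [467.8, 18.5, 240.8]
tool_rot: [3.138, -0.003, 1.638]
force: [-1.5, -0.2, 0.4]
width: 85.8
gripper_force: 0.0
```

Run:
```python
from h import *
print(ctrl.read_state()['eef_pos'])
M=viewer.camera_model('wrist'); im,d=viewer.get_image('wrist'); save('w1.png',im)
P=w('wrist',d,d>0,M)
B=P[(abs(P[:,0]-525)<110)&(abs(P[:,1]-15)<100)]
H=B[(B[:,2]>128)&(B[:,2]<165)&(B[:,0]<485)]
print(len(P),len(H),H.mean(0),np.percentile(H,[2,50,98],axis=0).round(1),cv2.minAreaRect(H[:,:2].astype(np.float32)))
print(M['T'])
```

```text
[467.81619487  18.4636627  240.81941618]
234272 1982 [466.53585334  17.54032942 151.63860736] [[458.8 -33.3 138.2]
 [466.6  19.3 152.5]
 [474.   61.8 154.4]] ((465.94464111328125, 12.38106918334961), (14.061846733093262, 101.31610870361328), 3.634721040725708)
[[ 9.97762121e-01  6.34743534e-02  2.10179810e-02  4.64223001e+02]
 [ 6.68056377e-02 -9.59456374e-01 -2.73825626e-01  8.87694747e+01]
 [ 2.78493124e-03  2.74616957e-01 -9.61549672e-01  3.64790532e+02]
 [ 0.00000000e+00  0.00000000e+00  0.00000000e+00  1.00000000e+00]]
```

View pics/w1.png

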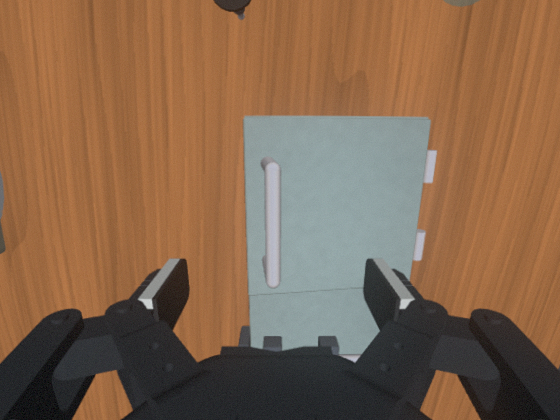

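The wrist view shows the bar standing vertically at (273,225), left of the jaws' centre line as expected, with the leaf slightly ajar and the bolt below it.

```bash
python3 -m creep '[{"jaw":1,"xyz":[-6,-2,40],"angular":[0,0,0]},{"jaw":1,"xyz":[-6,-2,75],"angular":[0,0,0]},{"jaw":1,"xyz":[-6,-2,94],"angular":[0,0,0]},{"jaw":1,"xyz":[-6,-2,94],"angular":[0,0,0]},{"jaw":-1,"xyz":[-6,-2,94],"angular":[0,0,0]},{"jaw":-1,"xyz":[-6,-2,94],"angular":[0,0,0]},{"jaw":-1,"xyz":[-6,-2,94],"angular":[0,0,0]},{"jaw":-1,"xyz":[-6,-2,94],"angular":[0,0,0]},{"jaw":-1,"xyz":[-6,-2,94],"angular":[0,0,0]},{"jaw":-1,"xyz":[-6,-2,94],"angular":[0,0,0]}]'
python3 - <<'E'
from h import *
c,s=np.cos,np.sin
S=ctrl.read_state(); p=S['eef_pos'];print(p,S['width'],S['gripper_force'])
# arc: displacement along box x (fwd) and z from th0
t0=.117
for t in np.r_[np.arange(.2,1.65,.1),1.62]:
    f=(-150*c(t)+45*s(t))-(-150*c(t0)+45*s(t0)); z=(150*s(t)+45*c(t))-(150*s(t0)+45*c(t0))
    print(round(t,2),round(f,1),round(-z,1))
E
```

```text
clock: 3.8
eef_pos: [466.1, 6.7, 146.7]
tool_rot: [3.138, -0.0, 1.629]
force: [5.6, -1.0, -1.6]
width: 10.0
gripper_force: 58.3
[466.10165195   6.71212037 146.72899208] 9.955502684717397 58.34884822368622
0.2 5.7 -11.7
0.3 13.7 -25.1
0.4 23.1 -37.7
0.5 33.7 -49.2
0.6 45.3 -59.6
0.7 58.0 -68.8
0.8 71.5 -76.8
0.9 85.7 -83.3
1.0 100.5 -88.3
1.1 115.8 -91.9
1.2 131.3 -93.9
1.3 147.0 -94.4
1.4 162.6 -93.3
1.5 178.0 -90.6
1.6 193.1 -86.4
1.62 196.0 -85.4
```

```bash
python3 -m creep '[{"jaw":-1,"xyz":[0,6,-12],"angular":[0,0,0]},{"jaw":-1,"xyz":[0,14,-25],"angular":[0,0,0]},{"jaw":-1,"xyz":[0,23,-38],"angular":[0,0,0]},{"jaw":-1,"xyz":[0,34,-49],"angular":[0,0,0]},{"jaw":-1,"xyz":[0,45,-60],"angular":[0,0,0]},{"jaw":-1,"xyz":[0,58,-69],"angular":[0,0,0]},{"jaw":-1,"xyz":[0,71,-77],"angular":[0,0,0]},{"jaw":-1,"xyz":[0,86,-83],"angular":[0,0,0]},{"jaw":-1,"xyz":[0,100,-88],"angular":[0,0,0]},{"jaw":-1,"xyz":[0,100,-88],"angular":[0,0,0]}]'
```

```text
clock: 5.05
eef_pos: [561.1, 13.1, 235.6]
tool_rot: [-3.135, 0.0, 1.63]
force: [-8.6, 0.0, 16.9]
width: 10.0
gripper_force: 62.5
```

```bash
python3 -m creep '[{"jaw":-1,"xyz":[0,16,-4],"angular":[0,0,0]},{"jaw":-1,"xyz":[0,31,-6],"angular":[0,0,0]},{"jaw":-1,"xyz":[0,47,-6],"angular":[0,0,0]},{"jaw":-1,"xyz":[0,62,-5],"angular":[0,0,0]},{"jaw":-1,"xyz":[0,78,-2],"angular":[0,0,0]},{"jaw":-1,"xyz":[0,93,2],"angular":[0,0,0]},{"jaw":-1,"xyz":[0,99,4],"angular":[0,0,0]},{"jaw":-1,"xyz":[0,99,4],"angular":[0,0,0]},{"jaw":-1,"xyz":[0,99,4],"angular":[0,0,0]}]'
python3 - <<'E'
from h import *
p=ctrl.read_state()['eef_pos']; h=np.array([609.7,21.6]);f=(p[:2]-h)@[np.cos(.063),np.sin(.063)]; z=p[2]-85
print(f,z,np.arctan2(z,-f)-np.arctan2(45,150))
d=viewer.get_image('scene')[0]; save('s2.png',d)
E
```

```text
clock: 6.18
eef_pos: [662.7, 19.9, 230.6]
tool_rot: [3.142, -0.002, 1.63]
force: [1.6, 3.3, 3.9]
width: 10.0
gripper_force: 66.6
52.79081136382984 145.5917356456204 1.627190338094092
```

View pics/s2.png

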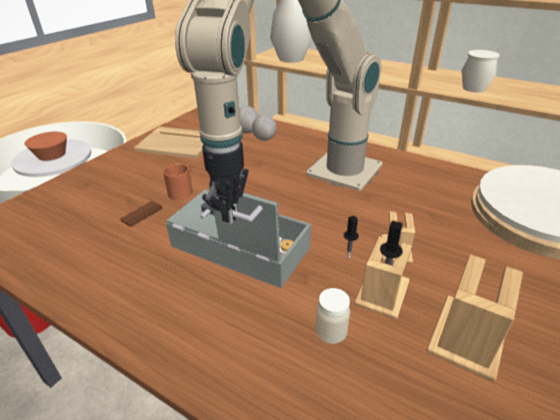

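The leaf stands upright (corner at about (275,225)), with the gripper still on the bar. Next I release it with the jaws only partly open, then rise.

```bash
python3 -m creep '[{"jaw":-0.35,"xyz":[0,0,0],"angular":[0,0,0]},{"jaw":-0.35,"xyz":[0,0,0],"angular":[0,0,0]},{"jaw":-0.35,"xyz":[0,0,0],"angular":[0,0,0]},{"jaw":-0.35,"xyz":[0,0,-20],"angular":[0,0,0]},{"jaw":-0.35,"xyz":[0,0,-50],"angular":[0,0,0]},{"jaw":-0.35,"xyz":[0,0,-90],"angular":[0,0,0]},{"jaw":-0.35,"xyz":[0,0,-130],"angular":[0,0,0]},{"jaw":-0.35,"xyz":[0,-120,-130],"angular":[0,0,0]},{"jaw":1,"xyz":[0,-120,-130],"angular":[0,0,0]},{"jaw":1,"xyz":[0,-120,-130],"angular":[0,0,0]}]'
python3 - <<'E'
from h import *
M=viewer.camera_model('wrist'); im,d=viewer.get_image('wrist'); save('w3.png',im); np.savez('w3.npz',im=im,d=d)
for t in ['term_round_top','term_square_top','term_bar_top','term_round','term_square','term_bar','upper']:
  for s in silhouettes('wrist',t)[:3]:
    P=w('wrist',d,s['pixels'],M)
    if len(P)==0: continue
    Q=P[P[:,2]>43] if t[0]=='t' else P
    Q=Q if len(Q) else P
    print(t,round(s['score'],2),np.round(s['xy']),len(P),len(Q),Q.mean(0).round(1),np.percentile(Q,[2,98],axis=0).round(0).tolist())
S=ctrl.read_state();print(S['eef_pos'])
go(482,318,300,1.65)
E
```

```text
clock: 7.48
eef_pos: [537.8, 10.1, 359.8]
tool_rot: [-3.136, 0.003, 1.629]
force: [0.5, -0.1, 0.1]
width: 63.0
gripper_force: 0.0
term_round_top 0.84 [254. 135.] 749 494 [505.6  65.8  50. ] [[490.0, 50.0, 48.0], [521.0, 81.0, 52.0]]
term_square_top 0.57 [249. 202.] 730 503 [495.1 -39.2  49.7] [[479.0, -56.0, 44.0], [511.0, -23.0, 52.0]]
term_bar_top 0.62 [252. 170.] 823 346 [497.5  12.7  49.7] [[475.0, 5.0, 45.0], [521.0, 20.0, 52.0]]
term_round 0.86 [256. 130.] 735 494 [505.6  65.8  50. ] [[490.0, 50.0, 48.0], [521.0, 81.0, 52.0]]
term_square 0.97 [248. 199.] 774 503 [495.1 -39.2  49.7] [[479.0, -56.0, 44.0], [511.0, -23.0, 52.0]]
term_bar 0.69 [250. 169.] 848 349 [497.5  12.7  49.7] [[475.0, 4.0, 45.0], [521.0, 20.0, 52.0]]
upper 0.71 [367. 177.] 11480 11480 [621.9  34.3 210.3] [[603.0, -44.0, 98.0], [666.0, 101.0, 256.0]]
[543.9932704   11.31937323 360.01040943]
xyz [309.7 -44.1  60.2] ang [-0.    -0.001 -0.021]
```

View pics/w3.png

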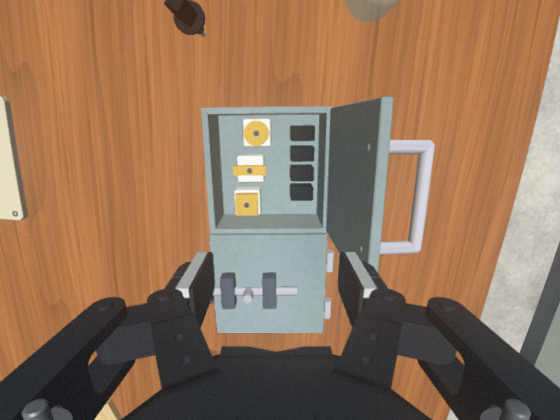

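The box is open. The round terminal is at (256,133), the bar at (250,170) and the square at (247,204), with the leaf upright on the right. The detections match. Next I go to the probe.

```bash
python3 -m creep '[{"jaw":1,"xyz":[60,-12,15],"angular":[0,0,0]},{"jaw":1,"xyz":[120,-24,30],"angular":[0,0,-0.02]},{"jaw":1,"xyz":[180,-36,45],"angular":[0,0,-0.02]},{"jaw":1,"xyz":[230,-44,55],"angular":[0,0,-0.02]},{"jaw":1,"xyz":[252,-47,60],"angular":[0,0,-0.02]},{"jaw":1,"xyz":[252,-47,60],"angular":[0,0,-0.02]},{"jaw":1,"xyz":[252,-47,60],"angular":[0,0,-0.02]},{"jaw":1,"xyz":[252,-47,60],"angular":[0,0,-0.02]}]'
python3 - <<'E'
from h import *
M=viewer.camera_model('wrist'); im,d=viewer.get_image('wrist'); save('w4.png',im)
P=w('wrist',d,d>0,M); C=P[np.hypot(P[:,0]-485,P[:,1]-318)<70]
for n,a,b in [('top',196,206),('handle',140,206),('prong',121,128),('collar',129.5,135)]:
    Q=C[(C[:,2]>a)&(C[:,2]<b)]
    if len(Q)>5: print(n,len(Q),Q.mean(0).round(1),np.percentile(Q,[2,98],axis=0).round(1).tolist(),cv2.minAreaRect(Q[:,:2].astype(np.float32)))
for s in silhouettes('wrist','rest')[:2]+silhouettes('wrist','probe')[:2]: print(s['score'],s['xy'])
print(ctrl.read_state()['eef_pos'],ctrl.read_state()['tool_rot'])
E
```

```text
clock: 8.88
eef_pos: [482.5, 258.4, 300.5]
tool_rot: [3.141, 0.001, 1.646]
force: [-0.1, -0.3, 0.6]
width: 85.3
gripper_force: 0.0
top 1048 [482.8 319.9 200.8] [[471.6, 308.4, 198.6], [494.2, 331.0, 202.4]] ((482.9472351074219, 319.6647033691406), (24.38637924194336, 23.115859985351562), 4.469845294952393)
handle 1048 [482.8 319.9 200.8] [[471.6, 308.4, 198.6], [494.2, 331.0, 202.4]] ((482.9472351074219, 319.6647033691406), (24.38637924194336, 23.115859985351562), 4.469845294952393)
prong 5253 [501.3 323.1 125. ] [[445.2, 282.7, 123.2], [546.4, 359.0, 126.6]] ((495.32891845703125, 320.8162841796875), (105.56922149658203, 76.20870208740234), 5.543235778808594)
collar 1059 [481.5 322.9 131.2] [[459.6, 296.9, 129.8], [505.8, 342.3, 132.6]] ((482.8569030761719, 319.6727600097656), (48.885337829589844, 47.61262130737305), 3.6237192153930664)
0.82 [323.6, 9.7]
0.73 [303.9, 127.2]
0.92 [281.7, 134.2]
0.78 [217.8, 230.9]
[482.15648987 259.07038548 300.54665273] [3.14108618e+00 1.75964609e-04 1.64697909e+00]
```

View pics/w4.png

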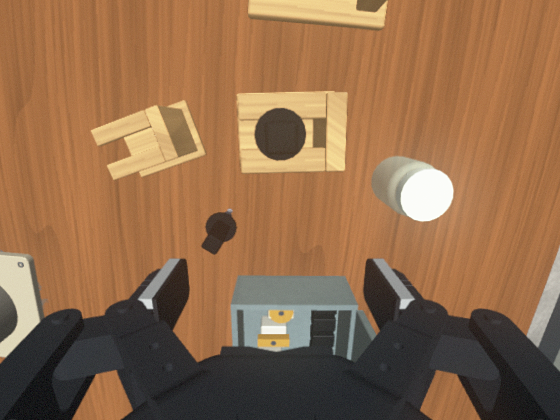

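The larger probe hangs in the middle rest at (280,134). The look-alikes are at (218,230) and (150,140). I'll grip the handle now.

```bash
python3 -m creep '[{"jaw":1,"xyz":[40,5,0],"angular":[0,0,0]},{"jaw":1,"xyz":[60.5,5.3,0],"angular":[0,0,0]},{"jaw":1,"xyz":[60.5,5.3,30],"angular":[0,0,0]},{"jaw":1,"xyz":[60.5,5.3,80],"angular":[0,0,0]},{"jaw":1,"xyz":[60.5,5.3,120],"angular":[0,0,0]},{"jaw":1,"xyz":[60.5,5.3,134],"angular":[0,0,0]},{"jaw":1,"xyz":[60.5,5.3,134],"angular":[0,0,0]},{"jaw":-1,"xyz":[60.5,5.3,134],"angular":[0,0,0]},{"jaw":-1,"xyz":[60.5,5.3,134],"angular":[0,0,0]},{"jaw":-1,"xyz":[60.5,5.3,134],"angular":[0,0,0]},{"jaw":-1,"xyz":[60.5,5.3,134],"angular":[0,0,0]},{"jaw":-1,"xyz":[60.5,5.3,134],"angular":[0,0,0]}]'
```

```text
clock: 10.52
eef_pos: [482.5, 320.9, 167.1]
tool_rot: [3.141, -0.0, 1.649]
force: [-1.0, -0.9, 5.8]
width: 23.4
gripper_force: 59.0
```

```bash
python3 -m creep '[{"jaw":-1,"xyz":[0,0,0],"angular":[0,0,0]},{"jaw":-1,"xyz":[0,0,-30],"angular":[0,0,0]},{"jaw":-1,"xyz":[0,0,-70],"angular":[0,0,0]},{"jaw":-1,"xyz":[0,0,-110],"angular":[0,0,0]},{"jaw":-1,"xyz":[0,0,-140],"angular":[0,0,0]},{"jaw":-1,"xyz":[0,0,-140],"angular":[0,0,0]},{"jaw":-1,"xyz":[0,0,-140],"angular":[0,0,0]}]'
python3 - <<'E'
from h import *
S=ctrl.read_state();print(S['eef_pos'],S['width'])
go(505.6,65.8,250,1.63)
im,d=viewer.get_image('scene'); save('s5.png',im[120:340,220:500].repeat(2,0).repeat(2,1))
E
```

```text
clock: 11.4
eef_pos: [481.7, 320.0, 305.0]
tool_rot: [-3.14, 0.001, 1.649]
force: [0.5, 0.1, -1.7]
width: 22.8
gripper_force: 59.2
[481.65254438 320.0347205  305.00774399] 22.800227901107895
xyz [-255.2    4.2   55.4] ang [-0.002  0.001  0.019]
```

View pics/s5.png

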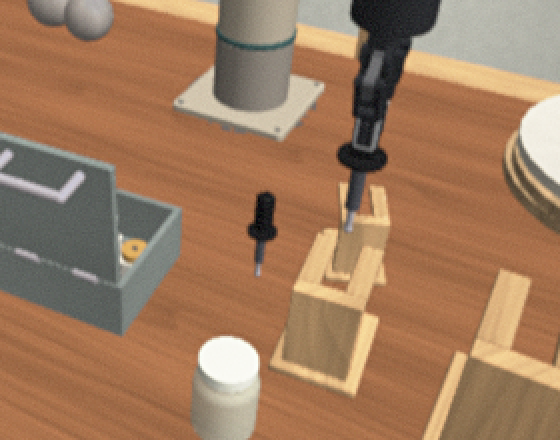

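The probe hangs upright in the jaws, clear of the rest (collar at (362,157), tip at (349,228) in the crop).

```bash
python3 -m creep '[{"jaw":-1,"xyz":[-50,1,0],"angular":[0,0,0]},{"jaw":-1,"xyz":[-100,2,0],"angular":[0,0,0.02]},{"jaw":-1,"xyz":[-150,3,0],"angular":[0,0,0.02]},{"jaw":-1,"xyz":[-200,4,20],"angular":[0,0,0.02]},{"jaw":-1,"xyz":[-240,4,50],"angular":[0,0,0.02]},{"jaw":-1,"xyz":[-255,4,75],"angular":[0,0,0.02]},{"jaw":-1,"xyz":[-255,4,95],"angular":[0,0,0.02]},{"jaw":-1,"xyz":[-255,4,95],"angular":[0,0,0.02]},{"jaw":-1,"xyz":[-255,4,95],"angular":[0,0,0.02]},{"jaw":-1,"xyz":[-255,4,95],"angular":[0,0,0.02]}]'
python3 - <<'E'
from h import *
S=ctrl.read_state();print(S['eef_pos'],S['tool_rot'],S['force'])
go(505.6,65.8,187)
for c in ['top','scene']:
    im,d=viewer.get_image(c);P=w(c,d,d>0)
    p=S['eef_pos']
    for a,b in [(60,80),(80,110),(110,150),(150,158),(158,170)]:
        r=35 if a==150 else 20
        Q=P[(np.hypot(P[:,0]-p[0],P[:,1]-p[1])<r)&(P[:,2]>a)&(P[:,2]<b)]
        if len(Q): print(c,a,b,len(Q),(Q.mean(0)-[p[0],p[1],0]).round(1))
    if c=='scene': save('s6.png',im[150:300,150:350].repeat(3,0).repeat(3,1))
E
```

```text
clock: 12.7
eef_pos: [506.5, 67.4, 212.0]
tool_rot: [3.14, -0.0, 1.63]
force: [0.6, 0.6, -1.2]
width: 22.9
gripper_force: 59.1
[506.50785956  67.35665924 211.99380471] [ 3.14019247e+00 -2.29885961e-04  1.62950326e+00] [ 0.59526551  0.5644993  -1.15126587]
xyz [-1.5 -1.  25. ] ang [ 0.001 -0.    -0.   ]
scene 60 80 6 [ 3.4 -0.4 78.7]
scene 80 110 28 [ 3.5 -1.1 94.4]
scene 110 150 92 [  5.5   0.9 130. ]
scene 150 158 13 [  5.9   1.3 153.1]
```

View pics/s6.png

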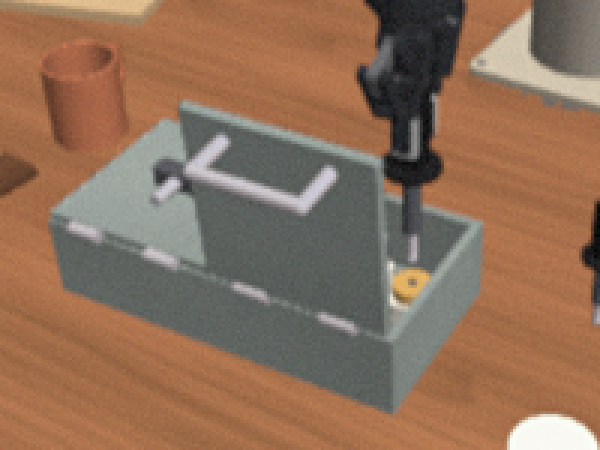

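The probe is held upright over the round terminal; tip at (413,255), dot at (412,283).

```bash
python3 -m creep '[{"jaw":-1,"xyz":[-1.5,-1,12],"angular":[0,0,0]},{"jaw":-1,"xyz":[-1.5,-1,20],"angular":[0,0,0]},{"jaw":-1,"xyz":[-1.5,-1,24],"angular":[0,0,0]},{"jaw":-1,"xyz":[-1.5,-1,27],"angular":[0,0,0]},{"jaw":-1,"xyz":[-1.5,-1,30],"angular":[0,0,0]},{"jaw":-1,"xyz":[-1.5,-1,30],"angular":[0,0,0]},{"jaw":-1,"xyz":[-1.5,-1,30],"angular":[0,0,0]},{"jaw":-1,"xyz":[-1.5,-1,30],"angular":[0,0,0]}]'
```

```text
clock: 13.8
eef_pos: [505.2, 65.3, 181.5]
tool_rot: [3.141, 0.0, 1.629]
force: [-1.6, -0.1, 0.9]
width: 23.2
gripper_force: 59.4
```

```bash
python3 -m creep '[{"jaw":-1,"xyz":[0,0,1],"angular":[0,0,0]},{"jaw":-1,"xyz":[0,0,1],"angular":[0,0,0]},{"jaw":-1,"xyz":[0,0,1],"angular":[0,0,0]},{"jaw":-1,"xyz":[0,0,1],"angular":[0,0,0]}]'
python3 - <<'E'
from h import *
im,d=viewer.get_image('scene'); save('s7.png',im[180:270,230:350].repeat(5,0).repeat(5,1))
print(ctrl.read_state()['force'],ctrl.read_state()['eef_pos'])
go(495.1,-39.2,210)
E
```

```text
clock: 14.3
eef_pos: [505.3, 65.3, 180.4]
tool_rot: [3.141, -0.0, 1.629]
force: [-1.3, -1.4, 1.8]
width: 23.2
gripper_force: 59.4
[-1.27399937  0.16029891  2.07478872] [505.28331826  65.32751108 180.37265552]
xyz [-103.8  -16.2  -29.6] ang [ 0. -0. -0.]
```

View pics/s7.png

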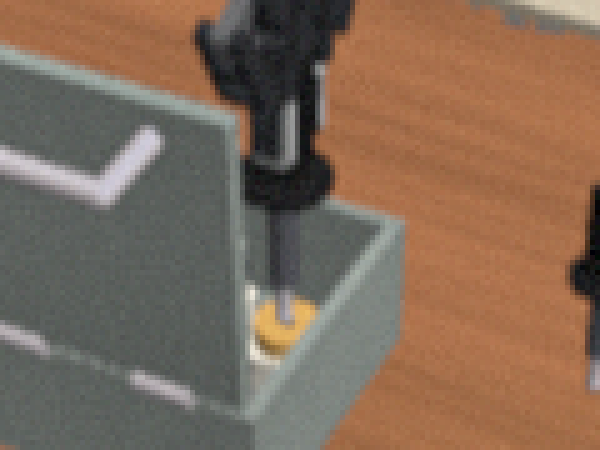

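The tip rests on the middle of the round head (288,315), pressing about 3 N. Square next.

```bash
python3 -m creep '[{"jaw":-1,"xyz":[0,0,-20],"angular":[0,0,0]},{"jaw":-1,"xyz":[0,0,-40],"angular":[0,0,0]},{"jaw":-1,"xyz":[-52,-8,-40],"angular":[0,0,0]},{"jaw":-1,"xyz":[-104,-16,-40],"angular":[0,0,0]},{"jaw":-1,"xyz":[-104,-16,-30],"angular":[0,0,0]},{"jaw":-1,"xyz":[-104,-16,-16],"angular":[0,0,0]},{"jaw":-1,"xyz":[-104,-16,-16],"angular":[0,0,0]},{"jaw":-1,"xyz":[-104,-16,-8],"angular":[0,0,0]},{"jaw":-1,"xyz":[-104,-16,-4],"angular":[0,0,0]},{"jaw":-1,"xyz":[-104,-16,0],"angular":[0,0,0]},{"jaw":-1,"xyz":[-104,-16,0],"angular":[0,0,0]},{"jaw":-1,"xyz":[-104,-16,0],"angular":[0,0,0]}]'
python3 -m creep '[{"jaw":-1,"xyz":[0,0,0],"angular":[0,0,0]},{"jaw":-1,"xyz":[0,0,0],"angular":[0,0,0]},{"jaw":-1,"xyz":[0,0,0],"angular":[0,0,0]},{"jaw":-1,"xyz":[0,0,0],"angular":[0,0,0]}]'
python3 - <<'E'
from h import *
im,d=viewer.get_image('top'); save('t8.png',im[160:260,240:400].repeat(5,0).repeat(5,1))
go(497.5,12.7,181)
E
```

```text
clock: 15.85
eef_pos: [495.5, -39.0, 180.6]
tool_rot: [3.141, -0.0, 1.629]
force: [-0.4, 1.7, 1.8]
width: 23.5
gripper_force: 59.5
clock: 16.35
eef_pos: [495.4, -39.5, 180.4]
tool_rot: [3.141, -0.0, 1.629]
force: [1.6, 1.5, 1.7]
width: 23.5
gripper_force: 59.5
xyz [51.9  5.1 -0.6] ang [ 0. -0. -0.]
```

```bash
python3 -m creep '[{"jaw":-1,"xyz":[0,0,-20],"angular":[0,0,0]},{"jaw":-1,"xyz":[0,0,-40],"angular":[0,0,0]},{"jaw":-1,"xyz":[30,3,-40],"angular":[0,0,0]},{"jaw":-1,"xyz":[52,5,-40],"angular":[0,0,0]},{"jaw":-1,"xyz":[52,5,-30],"angular":[0,0,0]},{"jaw":-1,"xyz":[52,5,-16],"angular":[0,0,0]},{"jaw":-1,"xyz":[52,5,-16],"angular":[0,0,0]},{"jaw":-1,"xyz":[52,5,-8],"angular":[0,0,0]},{"jaw":-1,"xyz":[52,5,-4],"angular":[0,0,0]},{"jaw":-1,"xyz":[52,5,0],"angular":[0,0,0]},{"jaw":-1,"xyz":[52,5,0],"angular":[0,0,0]},{"jaw":-1,"xyz":[52,5,0],"angular":[0,0,0]}]'
python3 -m creep '[{"jaw":-1,"xyz":[0,0,0],"angular":[0,0,0]},{"jaw":-1,"xyz":[0,0,0],"angular":[0,0,0]},{"jaw":-1,"xyz":[0,0,0],"angular":[0,0,0]},{"jaw":-1,"xyz":[0,0,0],"angular":[0,0,0]}]'
python3 - <<'E'
from h import *
print(ctrl.read_state()['eef_pos'],ctrl.read_state()['force'])
go(482.5,320.5,305,1.649)
E
```

```text
clock: 17.9
eef_pos: [497.3, 12.5, 180.6]
tool_rot: [3.141, 0.0, 1.629]
force: [-0.5, -1.3, 1.7]
width: 23.4
gripper_force: 59.6
clock: 18.4
eef_pos: [497.3, 12.6, 180.4]
tool_rot: [3.141, 0.0, 1.629]
force: [0.0, -2.1, 2.1]
width: 23.0
gripper_force: 59.6
[497.29622183  12.58954982 180.37110454] [ 0.01529401 -2.12838841  2.07532631]
xyz [ 308.2    3.1 -124.7] ang [ 0.    0.   -0.02]
```

```bash
python3 -m creep '[{"jaw":-1,"xyz":[0,0,-50],"angular":[0,0,0]},{"jaw":-1,"xyz":[0,0,-100],"angular":[0,0,0]},{"jaw":-1,"xyz":[30,0,-125],"angular":[0,0,0]},{"jaw":-1,"xyz":[80,1,-125],"angular":[0,0,-0.02]},{"jaw":-1,"xyz":[130,1,-125],"angular":[0,0,-0.02]},{"jaw":-1,"xyz":[180,2,-125],"angular":[0,0,-0.02]},{"jaw":-1,"xyz":[230,2,-125],"angular":[0,0,-0.02]},{"jaw":-1,"xyz":[280,3,-125],"angular":[0,0,-0.02]},{"jaw":-1,"xyz":[308,3,-125],"angular":[0,0,-0.02]},{"jaw":-1,"xyz":[308,3,-125],"angular":[0,0,-0.02]},{"jaw":-1,"xyz":[308,3,-125],"angular":[0,0,-0.02]},{"jaw":-1,"xyz":[308,3,-125],"angular":[0,0,-0.02]}]'
python3 - <<'E'
from h import *
print(ctrl.read_state()['eef_pos'],ctrl.read_state()['tool_rot'])
go(482.5,320.5,167)
M=viewer.camera_model('wrist'); im,d=viewer.get_image('wrist'); P=w('wrist',d,d>0,M)
R=P[(abs(P[:,0]-490)<90)&(abs(P[:,1]-318)<70)&(abs(P[:,2]-125)<4)]
print('prongs',len(R),cv2.minAreaRect(R[:,:2].astype(np.float32)))
im,d=viewer.get_image('scene'); P=w('scene',d,d>0)
R=P[(abs(P[:,0]-490)<90)&(abs(P[:,1]-318)<70)&(abs(P[:,2]-125)<4)]
print('prongs',len(R),cv2.minAreaRect(R[:,:2].astype(np.float32)))
E
```

```text
clock: 19.9
eef_pos: [482.7, 318.9, 305.1]
tool_rot: [-3.141, 0.001, 1.647]
force: [-0.7, 0.5, -1.5]
width: 23.2
gripper_force: 59.8
[482.66537595 318.93410212 305.08889559] [-3.14124835e+00  9.35060648e-04  1.64681371e+00]
xyz [  1.7   0.  138.1] ang [-0.     0.001 -0.   ]
prongs 4126 ((495.2137451171875, 320.911376953125), (105.3729476928711, 76.31912994384766), 5.742519378662109)
prongs 810 ((495.3659973144531, 319.4334716796875), (108.77072143554688, 75.95761108398438), 6.004523277282715)
```

```bash
python3 -m creep '[{"jaw":-1,"xyz":[1,0,0],"angular":[0,0,0]},{"jaw":-1,"xyz":[1,0,20],"angular":[0,0,0]},{"jaw":-1,"xyz":[1,0,40],"angular":[0,0,0]},{"jaw":-1,"xyz":[1,0,60],"angular":[0,0,0]},{"jaw":-1,"xyz":[1,0,80],"angular":[0,0,0]},{"jaw":-1,"xyz":[1,0,100],"angular":[0,0,0]},{"jaw":-1,"xyz":[1,0,115],"angular":[0,0,0]},{"jaw":-1,"xyz":[1,0,126],"angular":[0,0,0]},{"jaw":-1,"xyz":[1,0,132],"angular":[0,0,0]},{"jaw":-1,"xyz":[1,0,135],"angular":[0,0,0]},{"jaw":-1,"xyz":[1,0,135],"angular":[0,0,0]},{"jaw":-1,"xyz":[1,0,135],"angular":[0,0,0]}]'
```

```text
clock: 21.5
eef_pos: [482.5, 321.6, 170.8]
tool_rot: [3.141, -0.0, 1.649]
force: [-0.1, -0.7, -1.0]
width: 23.3
gripper_force: 59.8
```

```bash
python3 -m creep '[{"jaw":-1,"xyz":[-1,0,2],"angular":[0,0,0]},{"jaw":-1,"xyz":[-1,0,3.5],"angular":[0,0,0]},{"jaw":-1,"xyz":[-1,0,3.5],"angular":[0,0,0]},{"jaw":-1,"xyz":[-1,0,3.5],"angular":[0,0,0]}]'
```

```text
clock: 22.0
eef_pos: [482.4, 320.2, 167.1]
tool_rot: [3.141, 0.0, 1.649]
force: [-0.2, -1.4, 3.8]
width: 23.4
gripper_force: 60.2
```

Contact (force went from −1 to +3.8 N): the collar is seated. I'll release and rise.

```bash
python3 -m creep '[{"jaw":0,"xyz":[0,0,0],"angular":[0,0,0]},{"jaw":1,"xyz":[0,0,0],"angular":[0,0,0]},{"jaw":1,"xyz":[0,0,0],"angular":[0,0,0]},{"jaw":1,"xyz":[0,0,0],"angular":[0,0,0]},{"jaw":1,"xyz":[0,0,-20],"angular":[0,0,0]},{"jaw":1,"xyz":[0,0,-60],"angular":[0,0,0]},{"jaw":1,"xyz":[0,0,-110],"angular":[0,0,0]},{"jaw":1,"xyz":[-60,0,-150],"angular":[0,0,0]},{"jaw":1,"xyz":[-60,0,-150],"angular":[0,0,0]},{"jaw":1,"xyz":[-60,0,-150],"angular":[0,0,0]},{"jaw":1,"xyz":[-60,0,-150],"angular":[0,0,0]}]'
python3 - <<'E'
from h import *
M=viewer.camera_model('wrist'); im,d=viewer.get_image('wrist'); save('w9.png',im)
P=w('wrist',d,d>0,M); C=P[np.hypot(P[:,0]-485,P[:,1]-318)<70]
for n,a,b in [('top',196,206),('prong',121,128),('collar',129.5,135)]:
    Q=C[(C[:,2]>a)&(C[:,2]<b)]
    if len(Q)>5: print(n,len(Q),Q.mean(0).round(1),cv2.minAreaRect(Q[:,:2].astype(np.float32)))
im,d=viewer.get_image('scene'); save('s9.png',im)
print(ctrl.read_state()['eef_pos'])
E
```

```text
clock: 23.38
eef_pos: [486.2, 261.5, 315.9]
tool_rot: [-3.14, -0.0, 1.65]
force: [0.3, 0.1, 0.2]
width: 85.3
gripper_force: 0.0
top 925 [483.5 319.2 200.7] ((483.7298278808594, 318.8670654296875), (23.851266860961914, 23.386817932128906), 4.531431198120117)
prong 4697 [501.4 323.3 125.1] ((495.5576477050781, 320.805908203125), (105.99199676513672, 75.97193145751953), 5.667849063873291)
collar 952 [483.  322.7 131.1] ((483.34368896484375, 318.8313903808594), (49.56645584106445, 47.37273025512695), 4.561519145965576)
[486.22052536 261.63013213 315.85024362]
```

View pics/s9.png

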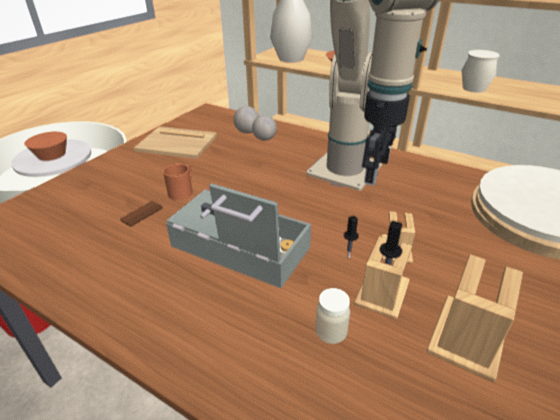

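The probe hangs upright in the middle rest (390,245). The leaf stands open (245,222), the mug, jar and rib look unmoved, and the arm is clear.

```bash
python3 -c "
from cell import ctrl
print(ctrl.finish_job())"
```

```text
the job is handed in; nothing more can be done
None
```

I handed the job in at about 23 s of the 72 s: the upper door half stands open at about 1.6 rad, the probe touched round, square and bar at about 3 N for over half a second each, and it hangs upright in the middle rest; no verdict came back.

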